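Close up a row of printing blocks and clip the galley's cover home

ROBOT

A 6-joint arm with a two-finger parallel gripper is mounted at the origin on the work surface. World frame = base frame: x ahead of the robot, y to its left, z up, the work surface at z = 0. Lengths are in m, angles in rad, forces in N, time in s.
With the tool pointing down it reaches from about 0.35 to 0.725 m from the base axis. Payload 4.3 kg.
Tool frame: the origin (TCP) lies at the very end of the fingers, on their centre line; the grasp point (between the pads) lies 19 mm behind it; z points along the fingers, y is the line along which they close (so a half turn about z gives the same grasp; the last joint's range is limited). The gripper opens to 85 mm and grips with 20 to 120 N. Pads are 22 mm wide; open, the fingers measure 114 mm over their backs; the gripper's body (76 mm by 85 mm) begins 54 mm behind the grasp point. The pads swing forward as they close: fully open they stand 13 mm farther back than shut.
Start: joints at [1.191, 0.377, 0.081, 1.274, 0, 1.46], TCP at [0.153, 0.554, 0.231] pointing down, gripper open.
Joint ranges: [-2.72, 2.72], [-0.84, 1.66], [-1.02, 1.22], [-1.77, 2.12], [-1.37, 1.28], [-3.14, 3.14]. Speed limits (rad/s): [2.57, 2.57, 3.14, 3.14, 3.14, 3.14].

INTERFACE

Orientations are given as a 3x3 rotation matrix whose columns are the frame's x, y, z axes.
In Python, from bench import robot gives the robot as it stands.
- The arm moves only by the tool step_arm, never from a script. Its argument "series" is one flat list of numbers, 7 for each row, row after row: the finger opening in mm, from 0 to 85.4, then the shift along the tool's x, y, z in mm, then the turn, a rotation vector about the tool's x, y, z in rad. A call has exactly 10 rows; each row shifts and turns the commanded pose from where the row before left it, along the tool's axes as they then stand; what a row does not reach is not made up. A row lasts 1/8 s, in which the tool goes at most 62.5 mm and 10.7 degrees, less where a joint would pass 70% of its speed; a pose out of reach is approached as far as the arm can. A call is refused whole if a number of a shift passes 62.5 or a number of a turn 0.188, either way. A call with a gripper value outside its range is refused whole. The fingers move at their own pace and stop on an object; "force" is the grip in N (left out, the last holds). Time passes only in rows, so rows that do not move let the fingers close, or fill a call up. It gives the time, the measured TCP pose, the force, the opening and the grip force at its end, in the units of the state.
- robot.get_obs(): the state, without advancing time (a new reading comes with each control period).
- robot.snapshot(name): name is "side" or "top" or "wrist"; returns the picture (400x640x3 uint8, red, green, blue); there is no depth.
- robot.camera_params(name): a dict with "fx", "fy", "cx", "cy" (pixels), "R" (3x3) and "t" (3): a world point X has camera coordinates R X + t. Camera axes: x right, y down, z forward; pixel columns grow to the right and rows downward; lengths in m; the calibration is good to about 2 mm. The wrist camera is an equidistant fisheye: a pixel r from the principal point sees the ray r / f radians off the axis. A picture is of the moment at which its call begins: read the wrist's pose just before it. camera_params takes no time and is no camera call; for the wrist camera it gives the pose at the moment of the call.
- robot.job_done(): hands the job in; it is judged then, once.
The state is a dict: "time": time; "qpos": joint angles; "qd": joint speeds; "joint_efforts": joint torques, N m; "tool_pos": TCP position; "tool_rot": TCP orientation; "wrist_force": force on the tool from outside, world axes, zero at the start; "moment": the same for the moment, N m; "opening": opening from 0.0 (shut) to 1.0 (fully open); "gripper_force": force on a finger pad.
Only numpy, scipy, OpenCV 4.12 (cv2) and the standard library are available. Lean on these libraries where they do the work, as an engineer would, in place of code of your own. Each camera call takes 0.05 s, during which the arm holds its last target. There are 200 camera calls.

TASK

Nudge the four loose printing blocks in the galley into one straight, tight row, in any order, flush against its long far wall and closed up against its right-hand end; then set the grey cover on the galley by its grip and press it straight down until both end clips snap over its edge. Do not let go: keep pressing the cover down firmly and finish like that, fingers on the cover, while the carrying strap is fetched. Leave the other things on the bench alone.

Things in the scene. Friction and masses are not known exactly. Their poses are not given: they have to be found in the camera images.
- galley: shallow sheet-metal tray fixed to the bench, turned up to 15 degrees. x: across its short side, away from the robot; y: along its long side, to the left. Origin: centre of the underside, on the bench. Inside 104 (x) by 210 mm (y): inner wall faces at x = +-52, y = +-105. Walls 4 mm thick, floor 3 mm, rim 32 mm above the bench. At the middle of each short end stands a spring clip
- row_corner (a point): inner far right corner of the galley, at floor level (galley x +52, y -105, z 3 mm): the corner that the row closes up to. Flush and tight, the blocks' centres lie at galley x = 31, y = -89, -57, -25 and 7 mm
- clip_left (a joint): left (+y) spring clip: bent steel strip 40 mm wide outside the end wall, top 56 mm above the bench; rad, 0 = at rest, grows as it bends outwards. Its nose reaches 5 mm in over the cover's edge. The edge meets the flared lead-in with the cover 15 mm above home and bends the strip most (about 0.16) from 6 to 3 mm above home; then it springs back to 0 over the edge
- clip_right (a joint): right (-y) spring clip of the galley, mirror image of the left one
- cover: stiff grey plastic cover, plate 122 (its x) by 221 mm (its y), 3 mm thick, 180 g; flared skirts 18 mm deep along both long sides, 2 mm play over the galley. Lies on the bench on its skirts, right way round (axes as the galley's, within 30 degrees); a card frame on top marks its near left corner. Origin: centre of the underside, at the skirts' lower edge. Plate's top at z 21 mm
- cover_grip (a point): centre of the top of the cover's grip, 45 mm above the cover's origin: a solid bar on the middle of the plate, 60 mm long (cover x), 14 mm wide (cover y), 24 mm high above the plate
- cover_home (a point): fixed to the galley, 14 mm above its origin: where the cover's origin lies when home (plate on the rim, cover square on the galley). Pushing it on takes about 8 to 18 N, which drops suddenly as the clips snap over; then the plate meets the rim. Ribs under the plate, 14 mm deep, stand 6 mm before and 6 mm left of a tight row, so it goes home only over a tight row
- block1: printing block: light wooden base, dark relief plate on top showing a round disc; 42 (its x) x 32 (its y) x 23 mm high, 50 g, loose on the galley floor. Origin: centre of the underside. At the start up to 9 degrees askew, its centre 9 to 23 mm short (x) of where it stands when flush
- block2: printing block: light wooden base, dark relief plate on top showing a diamond; 42 (its x) x 32 (its y) x 23 mm high, 50 g, loose on the galley floor. Origin: centre of the underside. At the start up to 9 degrees askew, its centre 9 to 23 mm short (x) of where it stands when flush
- block3: printing block: light wooden base, dark relief plate on top showing three parallel bars; 42 (its x) x 32 (its y) x 23 mm high, 50 g, loose on the galley floor. Origin: centre of the underside. At the start up to 9 degrees askew, its centre 9 to 23 mm short (x) of where it stands when flush
- block4: printing block: light wooden base, dark relief plate on top showing a cross; 42 (its x) x 32 (its y) x 23 mm high, 50 g, loose on the galley floor. Origin: centre of the underside. At the start up to 9 degrees askew, its centre 9 to 23 mm short (x) of where it stands when flush
- cup: bystander: white ceramic cup, 72 mm wide, 75 mm high; origin centre of the foot
- magnifier: bystander: magnifying glass lying flat, lens 86 mm wide, 10 mm high, black handle 100 mm long towards its -x; origin under the lens
- type_box: bystander: low dark wooden box of lead type, 110 x 160 x 32 mm; origin centre of the underside
- composing_stick: bystander: flat brass composing stick, 50 x 200 x 19 mm; origin centre of the underside
Mind the look-alikes: they are no part of the job. What is shaped like the block2 but pink or yellow is not meant.

How it is judged:
On the way, in this order (a step that is already met when the one before it is completed fails the run):
1. the four blocks stand in one tight straight row against the far wall and the right-hand end (x of block1 in the frame of galley between 0.028 and 0.034 m and y of block1 in the frame of galley between -0.0925 and 0.011 m and z of block1 in the frame of galley between 0 and 0.006 m and angle between the x axis of each of block1, block2, block3, block4 and the x axis of galley, either way round below 0.07 rad and angle between each of block1, block2, block3, block4's own z axis and vertical below 0.06 rad and x of block2 in the frame of galley between 0.028 and 0.034 m and y of block2 in the frame of galley between -0.0925 and 0.011 m and z of block2 in the frame of galley between 0 and 0.006 m and x of block3 in the frame of galley between 0.028 and 0.034 m and y of block3 in the frame of galley between -0.0925 and 0.011 m and z of block3 in the frame of galley between 0 and 0.006 m and x of block4 in the frame of galley between 0.028 and 0.034 m and y of block4 in the frame of galley between -0.0925 and 0.011 m and z of block4 in the frame of galley between 0 and 0.006 m), for 0.2 s.
2. the cover is home on the galley and both clips have snapped back over its edge (x of cover in the frame of galley between -0.004 and 0.004 m and y of cover in the frame of galley between -0.004 and 0.004 m and z of cover in the frame of galley between 0.011 and 0.0162 m and angle between the x axis of cover and the x axis of galley, either way round below 0.06 rad and angle between cover's own z axis and vertical below 0.03 rad and value of joint each of clip_left, clip_right below 0.06 rad), for 0.1 s.
At the end, for the whole second after the job is handed in: Row tight: each block within 3 mm of the far wall, within 4 degrees of square, row closed to 4 mm against the right-hand end. Cover level, within 2 mm of home height and 4 mm of centred; both clips back under 0.06 rad. Fingers on the cover, pressing it onto the galley with over 5 N (all of step 1 and all of step 2 and contact force between cover and galley above 5 N and contact force between the fingers and cover above 3 N); the arm keeps its last pose, push and grip.
It fails at once if a bystander (cup, magnifier, type box, composing stick) is moved by more than 25 mm (distance of any of cup, magnifier, type_box, composing_stick from where it was at the start of the episode above 0.025 m).
It also fails if it takes over 72 s, if anything falls off the work surface, if the arm or the gripper's body presses on something with over 40 N, if the wrist force passes 120 N, or if a joint passes its speed limit or range.

## Working session

There is one attempt and no reset: what is moved stays moved. The work goes in short steps, Python scripts to look and compute and a tool call to move; the robot and the scene stay as the last step left them, time stands still between calls to the robot, and variables do not carry over. Pictures are saved under pics/ and viewed, at most 10 in all, crops included, and the job is handed in when it is done.

Besides the shell and the picture viewer there is one more tool, called after ">>>" as a command line: name --argument value ..., lists and objects as JSON in quotes. step_arm: Moves the arm, as the interface text tells. Its arguments: {"type":"object","properties":{"series":{"type":"array"},"force":{"type":"number"}},"required":["series"]}

```bash
ls; mkdir -p pics
python3 - <<'E'
from bench import robot
import cv2,numpy as np
o=robot.get_obs()
for k,v in o.items(): print(k,np.round(v,4).tolist())
for n in("top","side","wrist"):
    p=robot.camera_params(n); print(n,{k:np.round(v,4).tolist() for k,v in p.items()})
    im=robot.snapshot(n); cv2.imwrite(f"pics/{n}0.png",im[:,:,::-1])
E
```

```text
pics
time 0.0
qpos [1.1907, 0.3781, 0.0797, 1.2744, 0.0, 1.4605]
qd [0.0011, 0.0002, -0.0005, -0.0013, -0.001, 0.0006]
joint_efforts [0.0009, -46.3603, 26.9876, 0.0209, -0.0002, 0.0]
tool_pos [0.153, 0.5536, 0.2304]
tool_rot [[-0.9638, 0.2665, -0.0008], [0.2665, 0.9638, -0.0019], [0.0002, -0.002, -1.0]]
wrist_force [-0.1675, -0.3586, -0.1516]
moment [-0.0041, -0.0077, -0.0029]
gripper_force 0.0
opening 0.9972
top {'fx': 380.4636, 'fy': 380.4636, 'cx': 319.153, 'cy': 198.7294, 'R': [[-0.0025, -1.0, 0.0078], [-0.9893, 0.0013, -0.1459], [0.1459, -0.0081, -0.9893]], 't': [0.0039, 0.5764, 1.2182]}
side {'fx': 444.8642, 'fy': 444.8642, 'cx': 322.9969, 'cy': 198.0625, 'R': [[-0.9368, -0.3497, 0.005], [-0.1853, 0.4843, -0.855], [0.2966, -0.802, -0.5185]], 't': [0.5495, 0.1625, 1.0778]}
wrist {'fx': 309.7069, 'fy': 309.7069, 'cx': 325.5204, 'cy': 204.1362, 'R': [[0.2664, 0.9639, -0.0028], [0.9163, -0.2523, 0.311], [0.299, -0.0854, -0.9504]], 't': [-0.5733, -0.0407, 0.3809]}
```

View pics/top0.png

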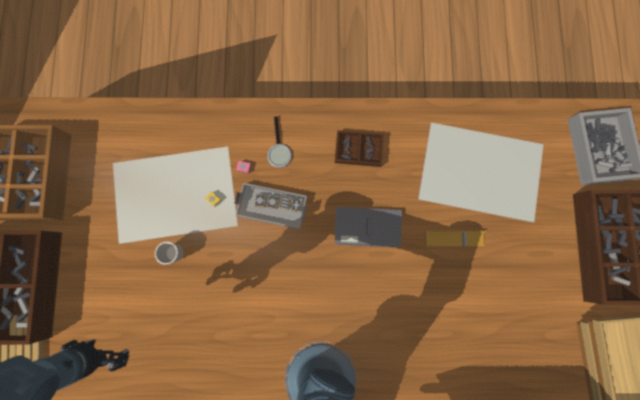

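The galley is at about (272,205), with four blocks inside it. The cover is at (369,226), with its card mark at the near left corner. The pink look-alike is at (244,166) and the yellow one at (213,198), both outside the galley. The cup is at (167,252), the magnifier at (279,155), the type box at (361,147) and the brass composing stick at (455,239).

Run:
```python
import cv2
im=cv2.imread("pics/top0.png")[145:265,225:415]
cv2.imwrite("pics/crop0.png",cv2.resize(im,None,fx=4,fy=4,interpolation=cv2.INTER_CUBIC))
```

```text
(no output)
```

View pics/crop0.png

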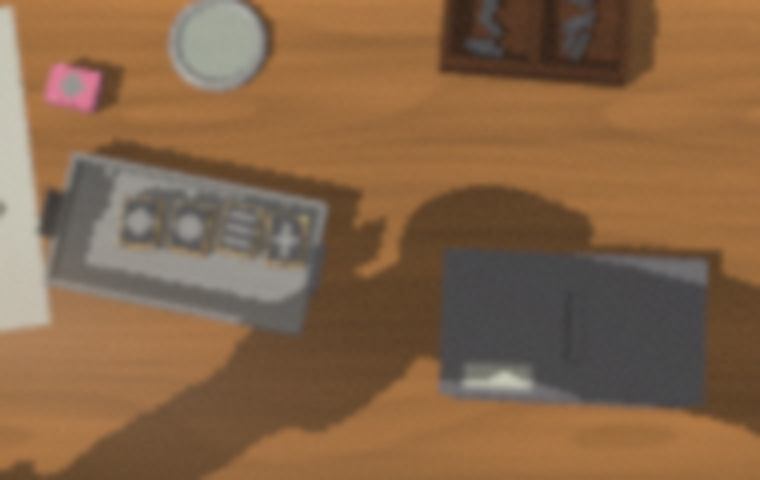

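The enlarged crop shows four blocks in the galley, from left to right: diamond (145,220), disc (190,228), bars (240,230), cross (288,237). The pink look-alike is at (73,88), outside. I'll fit the galley and cover poses from their rim and plate corners.

```bash
cat > h.py <<'E'
import numpy as np,cv2
from bench import robot
def back(p,uv,z,fish=False):
    uv=np.atleast_2d(np.array(uv,float)); n=(uv-[p["cx"],p["cy"]])/[p["fx"],p["fy"]]
    if fish:
        r=np.linalg.norm(n,axis=1)[:,None]; d=np.c_[n/np.maximum(r,1e-9)*np.sin(r),np.cos(r)]
    else: d=np.c_[n,np.ones(len(n))]
    R=np.array(p["R"]);C=-R.T@np.array(p["t"]); D=d@R
    return (C+D*((z-C[2])/D[:,2])[:,None])[:,:2]
def fit2(model,w):
    m=np.array(model,float);mc=m.mean(0);w=np.array(w);wc=w.mean(0)
    a=(m-mc)[:,0]+1j*(m-mc)[:,1];b=(w-wc)[:,0]+1j*(w-wc)[:,1]
    th=np.angle(np.vdot(a,b));c,s=np.cos(th),np.sin(th);R=np.array([[c,-s],[s,c]])
    t=wc-R@mc;return t,th,np.linalg.norm(m@R.T+t-w,axis=1)
def proj(p,X,fish=False):
    c=np.atleast_2d(X)@np.array(p["R"]).T+np.array(p["t"])
    if fish:
        r=np.hypot(c[:,0],c[:,1]);a=np.arctan2(r,c[:,2]);n=c[:,:2]/np.maximum(r,1e-9)[:,None]*a[:,None]
    else: n=c[:,:2]/c[:,2:]
    return n*[p["fx"],p["fy"]]+[p["cx"],p["cy"]]
E
python3 - <<'E'
from h import *
p=robot.camera_params("top"); o=np.array([225,145])-.375
g=np.array([(73,155),(327,203),(301,333),(50,285)])/4+o
c=np.array([(443,248),(708,260),(703,406),(440,393)])/4+o
for n,q,z,a,b in(("galley",g,.032,.056,.109),("cover",c,.021,.061,.1105)):
    w=back(p,q,z);t,th,e=fit2([(a,b),(a,-b),(-a,-b),(-a,b)],w);print(n,t.round(4),np.degrees(th).round(2),e.round(4))
print(back(p,np.array([(569,325)])/4+o,.045))
print("blocks",back(p,np.array([(145,220),(190,228),(240,230),(288,237)])/4+o,.026).round(4))
E
```

```text
galley [0.5553 0.1613] -10.65 [0.0005 0.0018 0.0022 0.0042]
cover [ 0.4867 -0.1601] -2.81 [0.0011 0.0009 0.0014 0.0015]
[[ 0.48595707 -0.15318043]]
blocks [[0.576  0.198 ]
 [0.5692 0.1602]
 [0.5675 0.1184]
 [0.5615 0.0782]]
```

>>> step_arm --series '[0,-50,-30.5,0,0,0,0,0,-50,-30.5,0,0,0,0,0,-50,-30.5,0,0,0,0,0,-50,-30.5,0,0,0,0,0,-50,-30.5,0,0,0,0,0,-50,-30.5,0,0,0,0,0,-50,-30.5,0,0,0,0,0,-50,-30.5,0,0,0,0,0,-52,-30,0,0,0,0,0,0,0,0,0,0,-0.084]'

```text
time: 1.4
tool_pos: [0.5185, 0.1663, 0.2306]
tool_rot: [[-0.982, 0.188, 0.0], [0.188, 0.982, -0.001], [-0.001, -0.001, -1.0]]
wrist_force: [-0.6, 0.2, 0.4]
opening: 0.001
gripper_force: 0.0
```

Run:
```python
from h import *
import pickle
p=robot.camera_params("wrist");im=robot.snapshot("wrist");o=robot.get_obs()
cv2.imwrite("pics/w1.png",im[:,:,::-1]);pickle.dump(p,open("w1.pkl","wb"))
print(o["time"],o["tool_pos"],o["tool_rot"],o["qpos"])
g=np.array([.5553,.1613]);th=np.radians(-10.65);G=np.array([[np.cos(th),-np.sin(th)],[np.sin(th),np.cos(th)]])
m=np.array([(.056,.109),(.056,-.109),(-.056,-.109),(-.056,.109)])
print(proj(p,np.c_[m@G.T+g,[.032]*4],True).round(1))
cv2.imwrite("pics/w1c.png",cv2.resize(im[100:350,150:500,::-1],None,fx=2.2,fy=2.2,interpolation=cv2.INTER_CUBIC))
```

```text
1.45 [0.51706406 0.16768637 0.23060596] [[-9.82863910e-01  1.84330922e-01 -8.03380455e-04]
 [ 1.84331067e-01  9.82864205e-01 -1.09104131e-04]
 [ 7.69502627e-04 -2.55322490e-04 -9.99999671e-01]] [ 1.96858111e-01  3.13575374e-01 -1.23127290e-02  1.24571743e+00
  5.01355690e-05  3.82249271e-01]
[[414.1 249.9]
 [241.5 250.4]
 [233.  162.4]
 [422.4 161.9]]
```

View pics/w1.png

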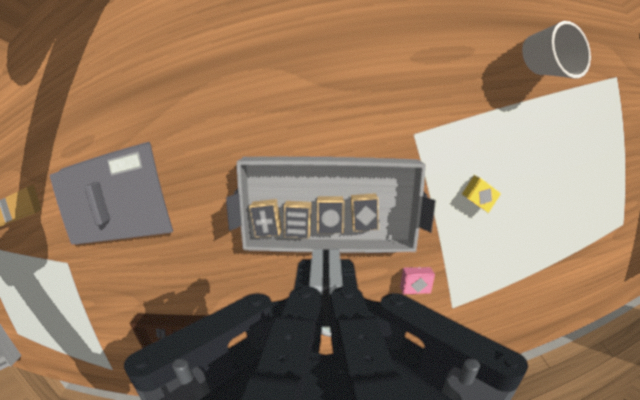

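The wrist view has +x pointing down and +y pointing right. The galley rim spans about (239,159) to (424,163) on the near side and (243,250) to (415,250) on the far side. From right to left the blocks are diamond (365,214), disc (331,216), bars (296,220) and cross (263,219). I'll view the enlarged crop for exact corners.

Run:
```python
import cv2
im=cv2.imread("pics/w1.png")[150:262,230:430]
cv2.imwrite("pics/w1c.png",cv2.resize(im,None,fx=4,fy=4,interpolation=cv2.INTER_CUBIC))
```

```text
(no output)
```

View pics/w1c.png

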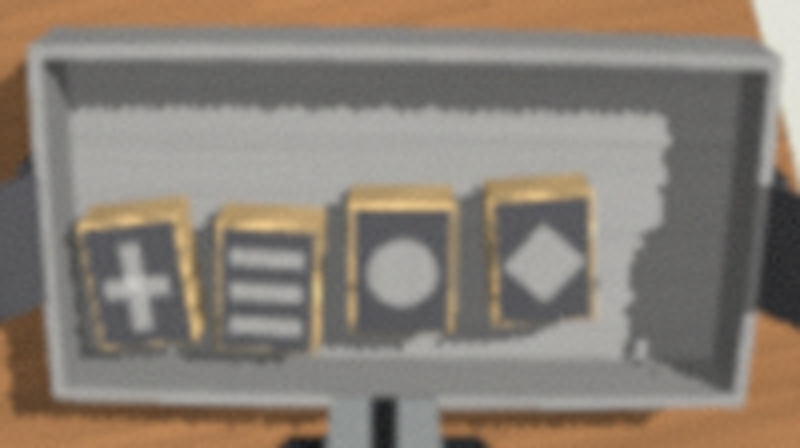

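Run:
```python
from h import *
import pickle
p=pickle.load(open("w1.pkl","rb"));o=np.array([230,150])-.375
f=lambda L,z:back(p,np.array(L)/4+o,z,True)
w=f([(745,405),(57,403),(30,45),(780,55)],.032)
a,b=.056,.109
t,th,e=fit2([(a,b),(a,-b),(-a,-b),(-a,b)],w);print(t.round(4),np.degrees(th).round(2),e.round(4))
w2=f([(733,392),(67,388),(47,62),(765,72)],.032);a,b=.052,.105
t2,th2,e=fit2([(a,b),(a,-b),(-a,-b),(-a,b)],w2);print(t2.round(4),np.degrees(th2).round(2),e.round(4))
t=(t+t2)/2;th=(th+th2)/2
c,s=np.cos(th),np.sin(th);R=np.array([[c,-s],[s,c]])
for n,q in dict(cross=[(85,225),(180,213),(198,340),(100,350)],bars=[(220,235),(318,238),(313,350),(220,350)],disc=[(355,208),(452,210),(450,332),(352,330)],diam=[(492,197),(588,193),(592,320),(500,325)]).items():
    W=(f(q,.026)-t)@R*1000;print(n,W.mean(0).round(1),W.round(1).tolist())
from h import robot
q=robot.camera_params("top")
print((f([(93-0,0)],.02)))
```

```text
[0.5563 0.1646] -11.28 [0.0003 0.0008 0.0013 0.0012]
[0.5563 0.1646] -11.45 [0.0013 0.0005 0.0019 0.0017]
cross [ 18.1 -80.1] [[-0.4, -96.2], [-4.5, -66.7], [36.6, -63.0], [40.8, -94.5]]
bars [ 21.1 -41.1] [[2.3, -54.9], [3.0, -25.6], [39.4, -27.5], [39.9, -56.3]]
disc [13.2 -0.5] [[-6.5, -14.7], [-6.2, 13.9], [32.9, 14.4], [32.5, -15.5]]
diam [ 9.3 41.8] [[-10.3, 25.6], [-11.8, 54.1], [28.8, 58.0], [30.5, 29.6]]
[[0.4719453  0.08814675]]
```

>>> step_arm --series '[27,-7,23.5,0,0,0,0.012,27,0,0,35,0,0,0,27,0,0,35,0,0,0,27,0,0,35,0,0,0,27,0,0,35,0,0,0,27,0,0,25,0,0,0,27,0,0,0,0,0,0,27,0,0,0,0,0,0,27,0,0,0,0,0,0,27,0,0,0,0,0,0]'

```text
time: 2.7
tool_pos: [0.528, 0.1917, 0.0674]
tool_rot: [[-0.98, 0.197, 0.002], [0.197, 0.98, 0.001], [-0.002, 0.001, -1.0]]
wrist_force: [0.0, -0.4, 0.7]
opening: 0.315
gripper_force: 0.0
```

```bash
cat >> h.py <<'E'
GT=np.array([.556,.164]);GTH=np.radians(-11.3)
def gal(t=GT,th=GTH):
    o=robot.get_obs();c,s=np.cos(th),np.sin(th);R=np.array([[c,-s],[s,c]])
    r=o["tool_rot"];yaw=np.degrees(np.arctan2(-r[0,1],r[1,1])-th) if hasattr(r,"shape") else 0
    return o["time"],((o["tool_pos"][:2]-t)@R*1000).round(1),round(o["tool_pos"][2]*1000,1),"yaw",round(yaw,2),"F",(np.array(o["wrist_force"][:2])@R).round(1),round(o["wrist_force"][2],1),"op",round(o["opening"]*85.4,1)
E
python3 -c "
from h import *
print(gal())
im=robot.snapshot('wrist');cv2.imwrite('pics/w2.png',im[130:380,130:530,::-1])"
```

```text
(2.7, array([-32.9,  21.7]), np.float64(67.4), 'yaw', np.float64(-0.04), 'F', array([ 0.1, -0.4]), np.float64(0.7), 'op', 26.9)
```

View pics/w2.png

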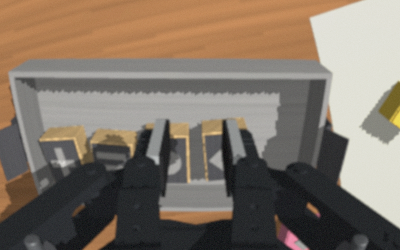

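The two fingertips, at (163,122) and (232,122), line up with the disc and diamond blocks in front of the near wall. I'll lower and push.

>>> step_arm --series '[27,0,0,20,0,0,0,27,0,0,20,0,0,0,27,0,0,16,0,0,0,27,0,0,0,0,0,0,27,-7,0,0,0,0,0,27,-7,0,0,0,0,0,27,-6,0,0,0,0,0,27,-6,0,0,0,0,0,27,-5,0,0,0,0,0,27,0,0,0,0,0,0]'

```text
time: 4.0
tool_pos: [0.5577, 0.1853, 0.0102]
tool_rot: [[-0.98, 0.197, -0.0], [0.197, 0.98, 0.0], [0.0, 0.0, -1.0]]
wrist_force: [-0.1, -0.3, 0.3]
opening: 0.315
gripper_force: 0.2
```

```bash
python3 -c "
from h import *
print(gal())"
```

```text
(4.0, array([-2.5, 21.3]), np.float64(10.2), 'yaw', np.float64(-0.04), 'F', array([ 0. , -0.3]), np.float64(0.3), 'op', 26.9)
```

>>> step_arm --series '[27,-1,0,0,0,0,0,27,-1,0,0,0,0,0,27,-1,0,0,0,0,0,27,-1,0,0,0,0,0,27,0,0,0,0,0,0,27,0,0,0,0,0,0,27,0,0,0,0,0,0,27,0,0,0,0,0,0,27,0,0,0,0,0,0,27,0,0,0,0,0,0]'

```text
time: 5.25
tool_pos: [0.5581, 0.1853, 0.0099]
tool_rot: [[-0.981, 0.195, -0.005], [0.195, 0.981, 0.001], [0.006, 0.0, -1.0]]
wrist_force: [-7.7, 1.7, 5.6]
opening: 0.313
gripper_force: 4.2
```

```bash
python3 -c "
from h import *
print(gal())
im=robot.snapshot('wrist');cv2.imwrite('pics/w3.png',im[130:330,180:480,::-1])"
```

```text
(5.25, array([-2.1, 21.3]), np.float64(9.9), 'yaw', np.float64(0.04), 'F', array([-7.8,  0.1]), np.float64(5.6), 'op', 26.8)
```

View pics/w3.png

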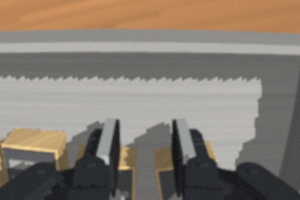

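Contact is firm at 8 N, so the disc and diamond are against the far wall. Next are the bars and cross.

>>> step_arm --series '[26,15,0,0,0,0,0,26,15,0,0,0,0,0,25,0,-28,0,0,0,0,25,0,-27,0,0,0,0,25,0,-27,0,0,0,0,25,0,0,0,0,0,0,25,-8,0,0,0,0,0,25,-7,0,0,0,0,0,25,-6,0,0,0,0,0,25,-4,0,0,0,0,0]'

```text
time: 6.55
tool_pos: [0.5409, 0.1055, 0.0102]
tool_rot: [[-0.981, 0.196, 0.0], [0.196, 0.981, 0.0], [0.0, 0.0, -1.0]]
wrist_force: [-1.2, 1.0, 0.4]
opening: 0.289
gripper_force: 0.4
```

>>> step_arm --series '[25,-2,0,0,0,0,0,25,-1,0,0,0,0,0,25,-1,0,0,0,0,0,25,-1,0,0,0,0,0,25,0,0,0,0,0,0,25,0,0,0,0,0,0,25,0,0,0,0,0,0,25,0,0,0,0,0,0,25,0,0,0,0,0,0,25,0,0,0,0,0,0]'

```text
time: 7.8
tool_pos: [0.5426, 0.1049, 0.0099]
tool_rot: [[-0.981, 0.196, -0.004], [0.196, 0.981, 0.001], [0.005, 0.001, -1.0]]
wrist_force: [-6.5, 2.6, 4.0]
opening: 0.293
gripper_force: 3.3
```

```bash
python3 -c "
from h import *
print(gal())"
```

```text
(7.8, array([ -1.5, -60.6]), np.float64(9.9), 'yaw', np.float64(0.01), 'F', array([-6.9,  1.2]), np.float64(4.0), 'op', 25.1)
```

>>> step_arm --series '[25,15,0,0,0,0,0,25,0,0,-20,0,0,0,0,0,0,-20,0,0,0,0,-14,48,0,0,0,0,0,-14,48,0,0,0,0,0,-14,48,0,0,0,0,0,0,0,0,0,0,0,0,0,0,20,0,0,0,0,0,0,20,0,0,0,0,0,0,0,0,0,0]'

```text
time: 9.05
tool_pos: [0.5982, 0.2386, 0.0086]
tool_rot: [[-0.98, 0.197, -0.004], [0.197, 0.98, -0.002], [0.003, -0.002, -1.0]]
wrist_force: [-0.3, -0.3, 0.1]
opening: 0.004
gripper_force: 0.0
```

>>> step_arm --series '[0,0,-6,0,0,0,0,0,0,-6,0,0,0,0,0,0,-6,0,0,0,0,0,0,-5,0,0,0,0,0,0,-5,0,0,0,0,0,0,-5,0,0,0,0,0,0,-4,0,0,0,0,0,0,-3,0,0,0,0,0,0,0,0,0,0,0,0,0,0,0,0,0,0]'

```text
time: 10.3
tool_pos: [0.5919, 0.2006, 0.01]
tool_rot: [[-0.98, 0.197, -0.001], [0.197, 0.98, -0.001], [0.001, -0.001, -1.0]]
wrist_force: [0.1, -0.2, -0.7]
opening: -0.0
gripper_force: 0.0
```

```bash
python3 -c "
from h import *
print(gal())"
```

```text
(10.3, array([28., 43.]), np.float64(10.0), 'yaw', np.float64(-0.04), 'F', array([ 0.2, -0.2]), np.float64(-0.7), 'op', -0.0)
```

>>> step_arm --series '[0,0,-2,0,0,0,0,0,0,-2,0,0,0,0,0,0,-2,0,0,0,0,0,0,-1,0,0,0,0,0,0,-1,0,0,0,0,0,0,-1,0,0,0,0,0,0,-1,0,0,0,0,0,0,-1,0,0,0,0,0,0,0,0,0,0,0,0,0,0,0,0,0,0]'

```text
time: 11.55
tool_pos: [0.5915, 0.1948, 0.0114]
tool_rot: [[-0.981, 0.194, 0.003], [0.194, 0.981, 0.01], [-0.001, 0.01, -1.0]]
wrist_force: [1.6, 14.4, 0.1]
opening: -0.002
gripper_force: 6.7
```

```bash
python3 -c "
from h import *
print(gal())"
```

```text
(11.55, array([28.8, 37.2]), np.float64(11.4), 'yaw', np.float64(0.12), 'F', array([-1.2, 14.4]), np.float64(0.1), 'op', -0.2)
```

Stopped with 14 N at the expected position, so the row is closed up. Next is a second flush push of both pairs in x.

>>> step_arm --series '[0,0,8,0,0,0,0,0,0,0,-20,0,0,0,10,0,0,-20,0,0,0,17.5,29,-25,0,0,0,0,17.5,29,-25,0,0,0,0,17.5,0,0,0,0,0,0,17.5,0,0,20,0,0,0,17.5,0,0,20,0,0,0,17.5,-10,0,0,0,0,0,17.5,-9,0,0,0,0,0]'

```text
time: 12.8
tool_pos: [0.5456, 0.1565, 0.011]
tool_rot: [[-0.98, 0.197, 0.002], [0.197, 0.98, -0.0], [-0.002, 0.0, -1.0]]
wrist_force: [0.3, 0.2, 0.4]
opening: 0.208
gripper_force: 0.0
```

>>> step_arm --series '[17.5,-4,0,0,0,0,0,17.5,-3,0,0,0,0,0,17.5,-2,0,0,0,0,0,17.5,-1.5,0,0,0,0,0,17.5,-1,0,0,0,0,0,17.5,-1,0,0,0,0,0,17.5,0,0,0,0,0,0,17.5,0,0,0,0,0,0,17.5,0,0,0,0,0,0,17.5,20,0,0,0,0,0]'

```text
time: 14.05
tool_pos: [0.5375, 0.158, 0.0105]
tool_rot: [[-0.98, 0.197, 0.002], [0.197, 0.98, -0.0], [-0.002, 0.0, -1.0]]
wrist_force: [1.0, -0.3, -0.1]
opening: 0.203
gripper_force: 0.0
```

>>> step_arm --series '[17.5,0,-32,0,0,0,0,17.5,0,-32,0,0,0,0,17.5,0,0,0,0,0,0,17.5,-10,0,0,0,0,0,17.5,-5,0,0,0,0,0,17.5,-3,0,0,0,0,0,17.5,-2,0,0,0,0,0,17.5,0,0,0,0,0,0,17.5,0,0,0,0,0,0,17.5,0,0,0,0,0,0]'

```text
time: 15.3
tool_pos: [0.5402, 0.0924, 0.0095]
tool_rot: [[-0.981, 0.195, -0.006], [0.195, 0.981, 0.001], [0.006, 0.0, -1.0]]
wrist_force: [-6.5, 2.5, 4.0]
opening: 0.203
gripper_force: 3.3
```

```bash
python3 -c "
from h import *
print(gal())"
```

```text
(15.3, array([ -1.5, -73.3]), np.float64(9.5), 'yaw', np.float64(0.03), 'F', array([-6.9,  1.2]), np.float64(4.0), 'op', 17.3)
```

>>> step_arm --series '[17.5,20,0,0,0,0,0,17.5,10,0,-40,0,0,0,0,10,10,-40,0,0,0,0,0,20,-45,0,0,0,0,0,20,-45,0,0,0,0,0,20,-45,0,0,0,0,0,0,0,0,0,0,0,0,0,0,0,0,0,0,0,0,0,0,0,0,0,0,0,0,0,0,0]'

```text
time: 16.55
tool_pos: [0.517, 0.1673, 0.224]
tool_rot: [[-0.98, 0.197, -0.003], [0.197, 0.98, -0.001], [0.002, -0.001, -1.0]]
wrist_force: [-0.4, -0.2, 0.4]
opening: 0.001
gripper_force: 0.0
```

Run:
```python
from h import *
import pickle
print(gal())
p=robot.camera_params("wrist");im=robot.snapshot("wrist")[:,:,::-1]
cv2.imwrite("pics/w4.png",im);pickle.dump(p,open("w4.pkl","wb"))
a=cv2.resize(im[150:262,230:430],None,fx=4,fy=4,interpolation=cv2.INTER_CUBIC)
cv2.imwrite("pics/w4c.png",a)
```

```text
(16.55, array([-38.9,  -4.4]), np.float64(224.0), 'yaw', np.float64(-0.07), 'F', array([-0.4, -0.3]), np.float64(0.4), 'op', 0.1)
```

View pics/w4c.png

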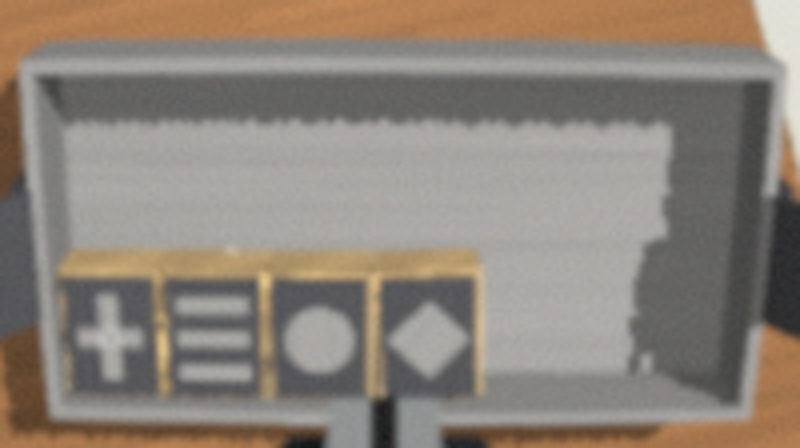

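The row is tight, straight and flush, from cross at (108,335) to diamond at (428,335). Next I'll move to the cover for a close look.

>>> step_arm --series '[50,1,-42,0,0,0,0,50,1,-42,0,0,0,0,50,1,-42,0,0,0,0,50,1,-42,0,0,0,0,50,2,-42,0,0,0,0,50,2,-42,0,0,0,0,50,2,-42,0,0,0,0,50,2,-42,0,0,0,0,50,0,0,0,0,0,-0.148,50,0,0,0,0,0,0]'

```text
time: 17.85
tool_pos: [0.4395, -0.1597, 0.2249]
tool_rot: [[-0.999, 0.053, -0.001], [0.053, 0.999, 0.001], [0.001, 0.001, -1.0]]
wrist_force: [-0.9, -0.1, 0.6]
opening: 0.584
gripper_force: 0.0
```

Run:
```python
from h import *
import pickle
p=pickle.load(open("w4.pkl","rb"));o=np.array([230,150])-.375
f=lambda L,z:back(p,np.array(L)/4+o,z,True)
for a,b,L in((.056,.109,[(748,420),(48,420),(22,62),(783,68)]),(.052,.105,[(735,407),(60,405),(38,78),(767,82)])):
    t,th,e=fit2([(a,b),(a,-b),(-a,-b),(-a,b)],f(L,.032));print(t.round(4),np.degrees(th).round(2),e.round(4))
p=robot.camera_params("wrist");im=robot.snapshot("wrist")[:,:,::-1]
cv2.imwrite("pics/w5.png",im);pickle.dump(p,open("w5.pkl","wb"))
c,s=np.cos(np.radians(-2.8)),np.sin(np.radians(-2.8));m=np.array([(.061,.1105),(.061,-.1105),(-.061,-.1105),(-.061,.1105)])@np.array([[c,s],[-s,c]])+[.4867,-.1601]
print(proj(p,np.c_[m,[.021]*4],True).round())
obs=robot.get_obs();print(obs["tool_pos"],obs["tool_rot"],obs["qpos"])
cv2.imwrite("pics/w5c.png",cv2.resize(im[140:265,220:435],None,fx=3.7,fy=3.7,interpolation=cv2.INTER_CUBIC))
```

```text
[0.5565 0.1638] -11.62 [0.0006 0.0005 0.0015 0.0011]
[0.5562 0.1637] -11.66 [0.0014 0.0008 0.0023 0.0016]
[[413. 259.]
 [243. 259.]
 [233. 166.]
 [422. 166.]]
[ 0.43961941 -0.15929238  0.22494031] [[-9.98609090e-01  5.27210897e-02 -6.10152350e-04]
 [ 5.27207975e-02  9.98609174e-01  4.85491043e-04]
 [ 6.34899351e-04  4.52648050e-04 -9.99999696e-01]] [-4.83517275e-01  1.63226054e-01 -2.23269581e-01  1.18506660e+00
  1.46179433e-04 -4.30771926e-01]
```

View pics/w5c.png

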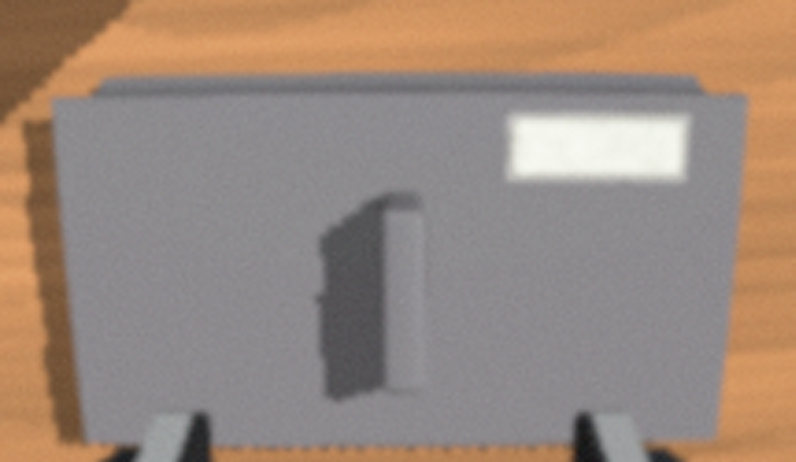

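The view shows the cover's plate corners at (53,97), (748,97), (717,443) and (85,443). The grip's top runs from (388,208) to (425,388), and the card mark is at the near left corner (598,148).

Run:
```python
from h import *
import pickle
p=pickle.load(open("w5.pkl","rb"));o=np.array([220,140])-.365
f=lambda L,z:back(p,np.array(L)/3.7+o,z,True)
a,b=.061,.1105
t,th,e=fit2([(a,b),(a,-b),(-a,-b),(-a,b)],f([(717,443),(85,443),(53,97),(748,97)],.021));print(t.round(4),np.degrees(th).round(2),e.round(4))
a,b=.03,.007
t2,th2,e=fit2([(a,b),(a,-b),(-a,-b),(-a,b)],f([(427,388),(387,388),(388,208),(423,208)],.045));print(t2.round(4),np.degrees(th2).round(2),e.round(4))
ob=robot.get_obs();R=ob["tool_rot"]
for T in(t,t2):print((R[:2,:2].T@(T-ob["tool_pos"][:2])*1000).round(1))
```

```text
[ 0.487  -0.1596] -2.97 [0.0009 0.0003 0.0004 0.0007]
[ 0.4848 -0.1583] -2.36 [0.0011 0.0012 0.002  0.0021]
[-47.4   2.2]
[-45.1   3.4]
```

>>> step_arm --series '[45,-47,2.5,0,0,0,0,40,0,0,45,0,0,0,40,0,0,45,0,0,0,40,0,0,45,0,0,0,40,0,0,40,0,0,0,40,0,0,15,0,0,0,40,0,0,9,0,0,0,40,0,0,0,0,0,0,0,0,0,0,0,0,0,0,0,0,0,0,0,0]' --force 100

```text
time: 19.15
tool_pos: [0.4883, -0.1597, 0.0279]
tool_rot: [[-0.999, 0.05, 0.003], [0.05, 0.999, -0.001], [-0.003, -0.001, -1.0]]
wrist_force: [-0.6, -0.6, 3.5]
opening: 0.133
gripper_force: 97.8
```

>>> step_arm --series '[0,0,0,0,0,0,0,0,0,0,0,0,0,0,0,0,0,0,0,0,0,0,0,0,0,0,0,0,0,0,0,-10,0,0,0,0,0,0,-10,0,0,0,0,0,0,-10,0,0,0,0,0,0,0,0,0,0,0,0,0,0,0,0,0,0,0,0,0,0,0,0]'

```text
time: 20.4
tool_pos: [0.4867, -0.1589, 0.0559]
tool_rot: [[-0.999, 0.05, -0.001], [0.05, 0.999, 0.0], [0.001, 0.0, -1.0]]
wrist_force: [-0.4, -0.4, -0.6]
opening: 0.136
gripper_force: 97.9
```

Run:
```python
from h import *
o=robot.get_obs();print({k:np.round(o[k],4).tolist() for k in("time","tool_pos","tool_rot","opening","gripper_force","wrist_force","moment")})
```

```text
{'time': 20.4, 'tool_pos': [0.4867, -0.1589, 0.0559], 'tool_rot': [[-0.9988, 0.0498, -0.0008], [0.0498, 0.9988, 0.0005], [0.0008, 0.0004, -1.0]], 'opening': 0.1355, 'gripper_force': 97.8509, 'wrist_force': [-0.4088, -0.4083, -0.6444], 'moment': [0.0099, -0.0021, -0.0211]}
```

Run:
```python
from h import *
s=robot.snapshot("side")[:,:,::-1];w=robot.snapshot("wrist")[:,:,::-1]
p=robot.camera_params("side");u=proj(p,[[.487,-.159,.05]])[0].astype(int);print(u)
x0,y0=np.clip(u-[90,75],0,[440,250])
cv2.imwrite("pics/h6.png",np.hstack([cv2.resize(s[y0:y0+150,x0:x0+180],(480,400),interpolation=cv2.INTER_CUBIC),cv2.resize(w,(320,200)).repeat(2,0)[:400]]))
```

```text
[373 182]
```

View pics/h6.png

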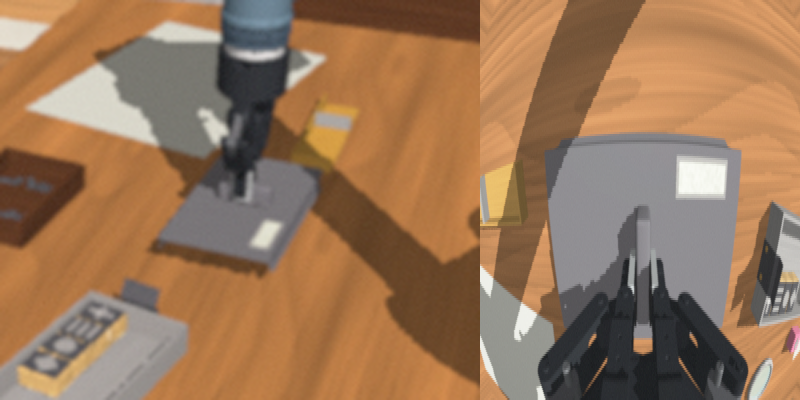

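The cover is held by its grip and has lifted clear. In the side view its shadow is detached, and in the wrist view the bar is between the fingers. I'll carry it over the galley.

>>> step_arm --series '[0,0,0,-25,0,0,0,0,0,0,-30,0,0,0,0,-3,20,-15,0,0,0,0,-8,45,0,0,0,0,0,-9,52,0,0,0,0,0,-9,52,0,0,0,0,0,-9,52,0,0,0,0,0,-8,50,0,0,0,0,0,-5,35,0,0,0,0,0,-2,20,0,0,0,0]'

```text
time: 21.75
tool_pos: [0.5561, 0.1655, 0.1259]
tool_rot: [[-0.999, 0.048, -0.0], [0.048, 0.999, -0.0], [0.0, -0.0, -1.0]]
wrist_force: [-0.0, -0.4, -1.0]
opening: 0.133
gripper_force: 98.0
```

>>> step_arm --series '[0,0,0,0,0,0,0.073,0,0,0,0,0,0,0.073,0,0,0,0,0,0,0,0,0,0,0,0,0,0,0,0,0,0,0,0,0,0,0,0,0,0,0,0,0,0,0,0,0,0,0,0,0,0,0,0,0,0,0,0,0,0,0,0,0,0,0,0,0,0,0,0]'

```text
time: 23.0
tool_pos: [0.5562, 0.1639, 0.1263]
tool_rot: [[-0.981, 0.194, 0.0], [0.194, 0.981, 0.0], [-0.0, 0.0, -1.0]]
wrist_force: [0.1, -0.3, -1.3]
opening: 0.134
gripper_force: 98.1
```

Run:
```python
from h import *
import pickle
print(gal())
p=robot.camera_params("wrist");w=robot.snapshot("wrist")[:,:,::-1];t=robot.snapshot("top")[:,:,::-1]
cv2.imwrite("pics/w7.png",w);pickle.dump(p,open("w7.pkl","wb"));cv2.imwrite("pics/t7.png",t)
a=cv2.resize(w[100:400,100:540],(800,545),interpolation=cv2.INTER_CUBIC)
b=cv2.resize(t[150:260,215:335],(262,240),interpolation=cv2.INTER_CUBIC);a[-240:,:262]=b
cv2.imwrite("pics/v7.png",a)
```

```text
(23.0, array([ 0.2, -0. ]), np.float64(126.3), 'yaw', np.float64(0.09), 'F', array([ 0.1, -0.3]), np.float64(-1.3), 'op', 11.5)
```

View pics/v7.png

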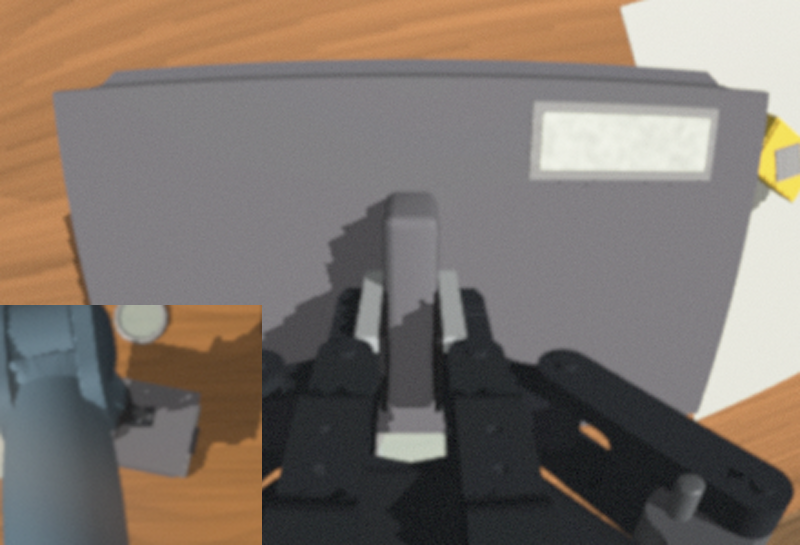

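The view shows the cover level over the galley. Its plate corners are at (55,93), (768,95) and (697,415), and the bar is between the fingers. I'll work out where the cover sits relative to the tool.

Run:
```python
from h import *
import pickle
p=pickle.load(open("w7.pkl","rb"));k=800/440
q=np.array([(55,93),(768,95),(697,415)])/k+100-.25
o=robot.get_obs();R=np.array(o["tool_rot"])[:2,:2]
for z in(.112,.116,.119,.122,.126):
    w=back(p,q,z,True)
    t,th,e=fit2([(-.061,-.1105),(-.061,.1105),(.061,.1105)],w)
    print(z,np.linalg.norm(w[0]-w[1]).round(4),np.linalg.norm(w[1]-w[2]).round(4),"cover-tool in galley frame",((t-o["tool_pos"][:2])@np.array([[np.cos(GTH),-np.sin(GTH)],[np.sin(GTH),np.cos(GTH)]])*1000).round(1),np.degrees(th).round(2),e.round(4))
```

```text
0.112 0.2301 0.1279 cover-tool in galley frame [1.9 1.4] -11.37 [0.0065 0.0035 0.0052]
0.116 0.2242 0.1246 cover-tool in galley frame [0.3 0.4] -11.37 [0.0025 0.0013 0.0023]
0.119 0.2198 0.1222 cover-tool in galley frame [-0.8 -0.3] -11.37 [0.0006 0.0006 0.0001]
0.122 0.2154 0.1197 cover-tool in galley frame [-2.  -1.1] -11.37 [0.0036 0.0022 0.0021]
0.126 0.2096 0.1165 cover-tool in galley frame [-3.6 -2. ] -11.37 [0.0077 0.0044 0.0051]
```

The plate sits 7 mm below the tool tip and is centred within 1 mm. Lowering to just above engagement.

>>> step_arm --series '[0,0,0,15,0,0,0,0,0,0,18,0,0,0,0,0,0,16,0,0,0,0,0,0,10,0,0,0,0,0,0,4,0,0,0,0,0,0,2,0,0,0,0,0,0,2,0,0,0,0,0,0,2,0,0,0,0,0,0,0,0,0,0,0,0,0,0,0,0,0]'

```text
time: 24.35
tool_pos: [0.5564, 0.1641, 0.0575]
tool_rot: [[-0.981, 0.195, 0.001], [0.195, 0.981, 0.0], [-0.0, 0.0, -1.0]]
wrist_force: [-0.2, 0.4, -1.1]
opening: 0.139
gripper_force: 98.1
```

```bash
python3 -c "
from h import *
print(gal(),robot.get_obs()['moment'])"
```

```text
(24.35, array([0.4, 0.1]), np.float64(57.5), 'yaw', np.float64(0.08), 'F', array([-0.3,  0.3]), np.float64(-1.1), 'op', 11.9) [ 0.10971342  0.0498494  -0.01336385]
```

>>> step_arm --series '[0,0,0,2,0,0,0,0,0,0,2,0,0,0,0,0,0,2,0,0,0,0,0,0,2,0,0,0,0,0,0,0,0,0,0,0,0,0,0,0,0,0,0,0,0,0,0,0,0,0,0,0,0,0,0,0,0,0,0,0,0,0,0,0,0,0,0,0,0,0]' --force 120

```text
time: 25.6
tool_pos: [0.5579, 0.1642, 0.051]
tool_rot: [[-0.981, 0.195, 0.004], [0.195, 0.981, 0.001], [-0.004, 0.002, -1.0]]
wrist_force: [-0.3, 1.7, 8.8]
opening: 0.132
gripper_force: 121.3
```

```bash
python3 -c "
from h import *
print(gal(),robot.get_obs()['moment'])"
```

```text
(25.6, array([1.8, 0.6]), np.float64(51.0), 'yaw', np.float64(0.08), 'F', array([-0.6,  1.6]), np.float64(8.8), 'op', 11.3) [ 0.10106675  0.12248598 -0.02303523]
```

>>> step_arm --series '[0,0,0,1.5,0,0,0,0,0,0,1.5,0,0,0,0,0,0,1,0,0,0,0,0,0,1,0,0,0,0,0,0,1,0,0,0,0,0,0,0,0,0,0,0,0,0,0,0,0,0,0,0,0,0,0,0,0,0,0,0,0,0,0,0,0,0,0,0,0,0,0]'

```text
time: 26.85
tool_pos: [0.5559, 0.1639, 0.0431]
tool_rot: [[-0.981, 0.194, -0.001], [0.194, 0.981, 0.0], [0.001, 0.0, -1.0]]
wrist_force: [2.5, -0.1, -5.3]
opening: 0.127
gripper_force: 119.3
```

```bash
python3 -c "
from h import *
print(gal(),robot.get_obs()['moment'])"
```

```text
(26.85, array([-0.1, -0.1]), np.float64(43.1), 'yaw', np.float64(0.08), 'F', array([2.5, 0.4]), np.float64(-5.3), 'op', 10.8) [ 0.22862362 -0.40320333 -0.19855554]
```

The force dropped as the clips snapped over. I'll keep pressing to get a firm push onto the rim.

>>> step_arm --series '[0,0,0,1,0,0,0,0,0,0,1,0,0,0,0,0,0,1,0,0,0,0,0,0,1,0,0,0,0,0,0,1,0,0,0,0,0,0,0,0,0,0,0,0,0,0,0,0,0,0,0,0,0,0,0,0,0,0,0,0,0,0,0,0,0,0,0,0,0,0]'

```text
time: 28.1
tool_pos: [0.5562, 0.1639, 0.042]
tool_rot: [[-0.981, 0.194, 0.002], [0.194, 0.981, -0.0], [-0.002, 0.0, -1.0]]
wrist_force: [-8.9, -2.7, 22.7]
opening: 0.127
gripper_force: 123.3
```

```bash
python3 -c "
from h import *
print(gal(),robot.get_obs()['moment'])"
```

```text
(28.1, array([ 0.3, -0. ]), np.float64(42.0), 'yaw', np.float64(0.11), 'F', array([-8.2, -4.4]), np.float64(22.7), 'op', 10.9) [-0.3992083   1.6223395  -0.04259768]
```

Run:
```python
from h import *
w=robot.snapshot("wrist")[:,:,::-1].copy();cv2.imwrite("pics/w8.png",w);a=cv2.imread("pics/w7.png")
g=lambda i:cv2.cvtColor(i,cv2.COLOR_BGR2GRAY).astype(np.float32)
A,B=g(a),g(w)
for n,(x0,y0,x1,y1) in dict(card=(385,148,503,205),bar=(305,198,350,240),skirtL=(150,130,200,160)).items():
    s=lambda I:I[y0:y1,x0:x1]
    print(n,cv2.phaseCorrelate(s(A),s(B),cv2.createHanningWindow((x1-x0,y1-y0),cv2.CV_32F)))
print(gal())
```

```text
card ((-0.13916723355158211, 0.11237307835145671), 1.0988048786587186)
bar ((0.3252633882973157, 0.16073649050542826), 1.0224593084829825)
skirtL ((0.1551374507400567, -0.21325357650274412), 1.0104813143412272)
(28.15, array([ 0.3, -0. ]), np.float64(42.0), 'yaw', np.float64(0.11), 'F', array([-8.2, -3.3]), np.float64(22.8), 'op', 10.9)
```

The cover hasn't slipped in the grip (less than 0.4 px of movement). Its plate is at 35 mm, which is home height, and it is pressed with a steady 23 N.

```bash
python3 -c "
from h import *
print(robot.job_done())"
```

```text
the job is handed in; nothing more can be done
None
```

The job is handed in, with no verdict returned: the four blocks are in a tight row against the far wall and right-hand end, and the cover is at home height and still held down at about 23 N; I judged the clips snapped by the sudden force drop rather than by seeing them.

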